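# Gather the brackets into one corner of the tote

### The job

Lift the cover plate off the small parts tote and lean it at a slant against the angle rest, so that it stays there by itself. Then take the tote by its grip lug, lift it about 10 cm clear of the worktop and tip it towards the corner diagonally opposite the lug, about 40 degrees, until all three brackets have slid into that corner; finish while still holding the tote up, tilted and still. Leave the other things on the bench where they are.

Things in the scene. Friction and masses are not known exactly. Their poses are not given: they have to be found in the camera images.
- tote: open grey plastic parts tote, 110 x 130 mm, walls 32 mm high and 3 mm thick, floor 3 mm thick, 0.2 to 0.4 kg, smooth inside (brackets begin to slide at roughly 10 to 15 degrees of tilt; tilt further to bring them along the walls). Origin: centre of its underside; x along its 110 mm side, y along its 130 mm side, z up out of its mouth. It stands on the worktop, covered, at the start
- tote_grip (a point): middle of the gripping part of the tote's lug, an upright tab 10 mm thick and 34 mm wide standing outside the tote's corner at +x +y, set at 45 degrees across it: its 10 mm thickness runs along the tote's (1, 1, 0) direction. Its top is 76 mm over the tote's underside; this point is 60 mm over the underside, 16 mm below the top. Axes as the tote's
- tote_corner (a point): the inner floor corner of the tote at -x -y, diagonally opposite the lug, where two walls and the floor meet: the brackets must be gathered here. 3 mm over the tote's underside, 52 mm in -x and 62 mm in -y from its origin
- cover: flat cover plate, 110 x 130 x 4 mm, aluminium, with an upright black rib on top, 0.13 kg. Origin: centre of its underside; x along its 110 mm side, z up through the rib. At the start it lies loose on the tote's rim, flush with its outline, 32 mm over the worktop
- cover_grip (a point): centre of the cover's rib, 19 mm over the cover's underside. The rib is 12 mm thick (along the cover's x), 60 mm long (along its y) and 30 mm high; it stands on the plate's middle and its top is 34 mm over the cover's underside. Axes as the cover's
- rest: fixed bare-metal angle rest on the worktop: an upright plate 110 mm wide (along its y), 6 mm thick, 45 mm high, braced by a foot reaching 60 mm to its +x behind. Origin: foot of the upright's front face, mid-width. The front looks to its -x, roughly to the robot's right (world -y); the cover is to stand in front of it
- rest_edge (a point): middle of the rest's top front edge, 45 mm over the worktop; the cover's underside leans back on this edge while its lower 130 mm edge stands on the worktop, about 72 mm in front of the face for a slant of 32 degrees. Axes as the rest's
- bracket_a: smoothly-finished metal bracket, 16 x 32 x 9 mm, an L-shaped stamping of thin sheet, 15 g, lying loose in the tote (under the cover at the start); its origin is at its middle, on its underside
- bracket_b: smoothly-finished metal bracket, 16 x 32 x 9 mm, an L-shaped stamping of thin sheet, 15 g, lying loose in the tote (under the cover at the start); its origin is at its middle, on its underside
- bracket_c: smoothly-finished metal bracket, 16 x 32 x 9 mm, an L-shaped stamping of thin sheet, 15 g, lying loose in the tote (under the cover at the start); its origin is at its middle, on its underside
- steel_vblock: bystander: steel V-block, 45 x 44 x 36 mm, loose; origin centre of underside. Leave alone
- magnifier: bystander: black eye loupe, 35 mm across, 34 mm high, loose; origin centre of underside. Leave alone
- jar: bystander: small white screw-top jar, 37 mm across, 38 mm high, loose; origin centre of underside. Leave alone
Things that resemble listed ones, but are neither listed nor needed, are in the scene too. Leave any yellow look-alike of the rest alone.

How it is judged (in metres and radians):
On the way, in this order (a step that is already met when the one before it is completed fails the run):
1. the cover leans against the rest by itself, let go (angle between cover's own z axis and vertical between 0.4 and 1.2 rad and contact force between cover and rest above 0.05 N and contact force between cover and the fingers below 0.01 N and contact force between cover and tote below 0.01 N and linear speed of cover below 0.03 m/s), for 0.3 s.
2. the tote is lifted clear of the worktop, held by the fingers (height (world z) of each of tote_corner, tote above 0.04 m and contact force between tote and the fingers above 1 N), for 0.2 s.
At the end, for the whole second after the job is handed in: The cover leans on the rest by itself at 23 to 69 degrees from level. The gripper holds the tote still, tilted 23 to 60 degrees, its lowest corner more than 60 mm over the worktop, with all three brackets at rest, each within 65 mm of the inner corner opposite the lug (all of step 1 and height (world z) of tote_corner above 0.06 m and angle between tote's own z axis and vertical between 0.4 and 1.05 rad and contact force between tote and the fingers above 1 N and contact force between tote and rest below 0.01 N and linear speed of tote below 0.03 m/s and angular speed of tote below 0.2 rad/s and distance between each of bracket_a, bracket_b, bracket_c and tote_corner below 0.065 m and linear speed of each of bracket_a, bracket_b, bracket_c below 0.04 m/s); the arm keeps its last pose, push and grip.
It fails at once if the V-block is pushed more than 30 mm or knocked over (distance of steel_vblock from where it was at the start of the episode above 0.03 m or angle between steel_vblock's own z axis and vertical above 0.6 rad).
It fails at once if the loupe is pushed more than 30 mm or knocked over (distance of magnifier from where it was at the start of the episode above 0.03 m or angle between magnifier's own z axis and vertical above 0.6 rad).
It fails at once if the jar is pushed more than 30 mm or knocked over (distance of jar from where it was at the start of the episode above 0.03 m or angle between jar's own z axis and vertical above 0.6 rad).
It also fails if it takes over 61 s, if anything falls off the work surface, if the arm or the gripper's body presses on something with over 40 N, if the wrist force passes 120 N, or if a joint passes its speed limit or range.

### The arm

A 6-joint arm with a two-finger parallel gripper is mounted at the origin on a cart in front of the work surface, level with it; the furniture and walls round the work are solid. World frame = base frame: x ahead of the robot, y to its left, z up, the work surface at z = 0. Lengths are in mm, angles in rad, forces in N, time in s.
With the tool pointing down it reaches from about 375 to 925 mm from the base axis. Payload 5.7 kg.
Tool frame: the origin (TCP) lies at the very end of the fingers, on their centre line; the grasp point (between the pads) lies 19 mm behind it (ctrl.pinch_z is the z of the grasp point in the tool frame, in mm); z points along the fingers, y is the line along which they close (so a half turn about z gives the same grasp; the last joint's range is limited). The gripper opens to 88 mm and grips with 3 to 60 N. Pads are 20 mm wide; open, the fingers measure 115 mm over their backs; the gripper's body (75 mm by 178 mm) begins 61 mm behind the grasp point.
Start: joints at [-1.332, 0.359, 1.51, -0, 1.272, -0.115], TCP at [207.861, -562.806, 183.723] pointing down, gripper open.
Joint ranges: [-2.97, 2.97], [-1.01, 2.36], [0.21, 2.38], [-0.96, 4.11], [0.2, 2.71], [-2.98, 2.98]. Speed limits (rad/s): [2.39, 2.39, 3.14, 3.14, 3.14, 3.14].

### API

Orientations are given as a rotation vector (axis times angle).
In Python, from bench import ctrl gives the robot as it stands.
- The arm moves only by the tool servo_tool, never from a script. Its argument "increments" is a list of rows, each an object of numbers: "tx", "ty", "tz": the shift along the tool's x, y, z in mm; "ax", "ay", "az": the turn, a rotation vector about the tool's x, y, z in rad. A call has 1 to 20 rows; each row is the pose to reach, as a shift and turn from the pose commanded when the call began, along the tool's axes at that moment; what a row does not reach only later rows make up. A row lasts 1/10 s, in which the tool goes at most 50 mm and 8.59 degrees, less where a joint would pass 70% of its speed; a pose out of reach is approached as far as the arm can. A call with a gripper value outside its range is refused whole. "claw" is the finger opening in mm, from 0 to 87.8, set as the call begins (left out, the last holds). The fingers move at their own pace and stop on an object; the grip force is fixed at half the most. Time passes only in rows, so rows that repeat a pose let the fingers close. It gives the time, the measured TCP pose, the force, the opening and the grip force at its end, in the units of the state.
- ctrl.observe(): the state, without advancing time (a new reading comes with each control period).
- ctrl.camera(name): name is "side" or "top" or "wrist"; returns a dict with "pixels" (400x640x3 uint8, blue, green, red), "K" (3x3 intrinsics, pixels), "camera_from_world" (4x4, takes a point from world to camera coordinates); the wrist camera has in their place "hand_eye" (4x4, takes a point from camera to tool coordinates, whose origin is the TCP and whose axes are the flange's). Camera axes: x right, y down, z forward; pixel columns grow to the right and rows downward; lengths in mm; the calibration is good to about 2 mm. A picture is of the moment at which its call begins: read the wrist's pose just before it. There is no depth.
- ctrl.job_done(): hands the job in; it is judged then, once.
The state is a dict: "t": time; "joint_pos": joint angles; "qvel": joint speeds; "joint_efforts": joint torques, N m; "ee_pos": TCP position; "tool_rot": TCP orientation; "contact_force": force on the tool from outside, world axes, zero at the start; "moment": the same for the moment, N m; "width": finger opening in mm; "grasp_force": force on a finger pad.
Only numpy, scipy, OpenCV 4.12 (cv2) and the standard library are available. Lean on these libraries where they do the work, as an engineer would, in place of code of your own. Each camera call takes 0.05 s, during which the arm holds its last target. There are 200 camera calls.

## Working session

There is one attempt and no reset: what is moved stays moved. The work goes in short steps, Python scripts to look and compute and a tool call to move; the robot and the scene stay as the last step left them, time stands still between calls to the robot, and variables do not carry over. Pictures are saved under pics/ and viewed, at most 10 in all, crops included, and the job is handed in when it is done.

Besides the shell and the picture viewer there is one more tool, called by a JSON object that holds its "op" and its "data". servo_tool: Moves the arm, as the interface text tells. Its arguments: {"type":"object","properties":{"increments":{"type":"array"},"claw":{"type":"number"}},"required":["increments"]}

```bash
ls; mkdir -p pics
python3 - <<'E'
from bench import ctrl
import cv2, numpy as np, pickle
s=ctrl.observe(); print(s)
for n in("top","side"):
    c=ctrl.camera(n); cv2.imwrite(f"pics/{n}0.png",c["pixels"]); pickle.dump(c,open(f"{n}0.pkl","wb")); print(n,c["K"],c["camera_from_world"])
E
```

```text
pics
{'t': 0.0, 'joint_pos': array([-1.33208989e+00,  3.59507072e-01,  1.51138787e+00, -3.27339427e-05,
        1.27248564e+00, -1.15100012e-01]), 'qvel': array([-1.51344704e-03,  3.76991305e-04,  9.87629188e-05,  7.21183173e-04,
        3.59262279e-04, -7.19599013e-04]), 'joint_efforts': array([ 3.37692363e-04, -5.15366077e+01, -2.70729768e+01,  6.71152398e-02,
        3.50324297e-02, -1.49255570e-04]), 'ee_pos': array([ 207.68857954, -562.126986  ,  182.92537103]), 'tool_rot': array([-3.09080560e+00, -5.52564894e-01,  2.22376315e-04]), 'contact_force': array([-0.61780158, -0.72109638, -0.05780333]), 'moment': array([ 0.00960097, -0.020498  , -0.00250675]), 'grasp_force': 0.0, 'width': 87.94059848027925}
top [[457.32936863   0.         317.22700992]
 [  0.         457.32936863 197.29220601]
 [  0.           0.           1.        ]] [[-8.91749251e-03 -9.99944312e-01 -5.64369459e-03 -1.15478566e+02]
 [-9.97485972e-01  9.29207395e-03 -7.02523507e-02  5.33645584e+02]
 [ 7.03008801e-02  5.00303137e-03 -9.97513286e-01  1.41897986e+03]
 [ 0.00000000e+00  0.00000000e+00  0.00000000e+00  1.00000000e+00]]
side [[493.02846169   0.         327.28897164]
 [  0.         493.02846169 199.60746567]
 [  0.           0.           1.        ]] [[-9.88836683e-01 -1.48818893e-01 -7.41296985e-03  5.33166194e+02]
 [-6.84615986e-02  4.97959658e-01 -8.64493602e-01  1.80785538e+02]
 [ 1.32344341e-01 -8.54335482e-01 -5.02589155e-01  1.31930900e+03]
 [ 0.00000000e+00  0.00000000e+00  0.00000000e+00  1.00000000e+00]]
```

View pics/top0.png

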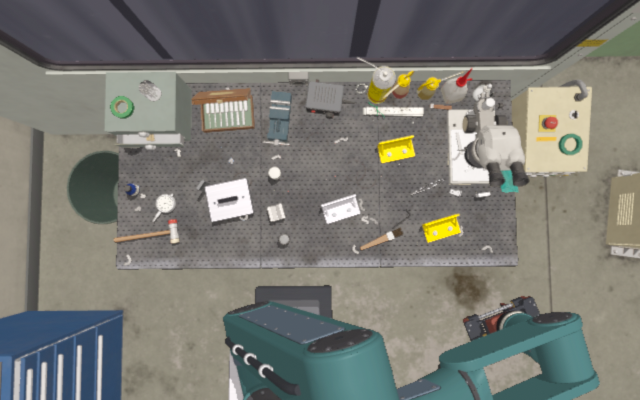

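View pics/side0.png

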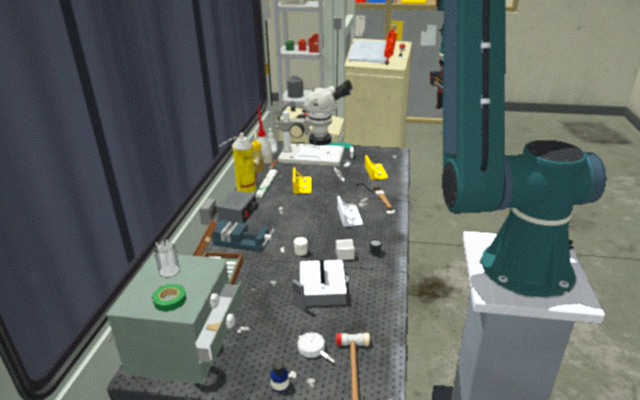

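The top view shows the covered tote at about (229,200) with its lug near (201,187), the white rest at (341,209), the V-block at (276,212), the jar at (274,174) and the loupe at (284,240). I'll zoom in on both views.

Run:
```python
import cv2,numpy as np
a=cv2.imread("pics/top0.png")[160:255,190:380]; b=cv2.imread("pics/side0.png")[185:315,270:400]
a=cv2.resize(a,None,fx=4,fy=4,interpolation=cv2.INTER_CUBIC);b=cv2.resize(b,None,fx=4.4,fy=4.4,interpolation=cv2.INTER_CUBIC)
cv2.imwrite("pics/za.png",a);cv2.imwrite("pics/zb.png",b)
```

```text
(no output)
```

View pics/za.png

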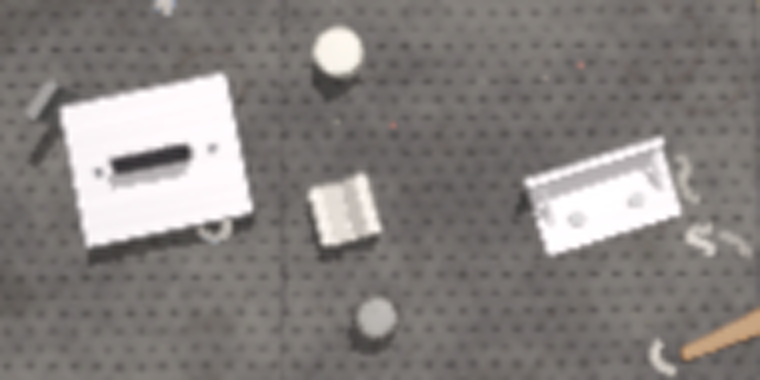

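View pics/zb.png

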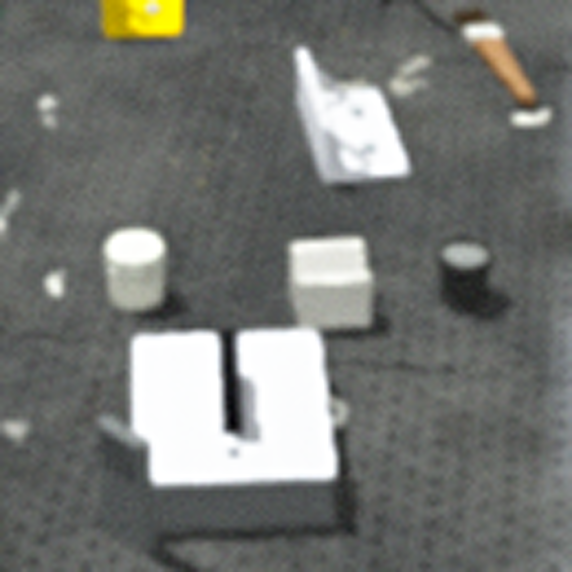

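The rest's upright is on the far (+x) side and its foot points to the robot. So by the picture its front faces world +x, not -y. Next I measure the poses.

```bash
cat > h.py <<'E'
import cv2,numpy as np,pickle
def ray(c,uv):
    M=c["camera_from_world"];R=M[:3,:3];t=M[:3,3]
    uv=np.atleast_2d(np.float64(uv)); d=np.c_[uv,np.ones(len(uv))]@np.linalg.inv(c["K"]).T@R
    return -R.T@t,d
def onz(c,uv,z):
    C,d=ray(c,uv); return C+d*((z-C[2])/d[:,2])[:,None]
def proj(c,P):
    P=np.atleast_2d(P);M=c["camera_from_world"];q=(P@M[:3,:3].T+M[:3,3])@c["K"].T;return q[:,:2]/q[:,2:]
def quad(mask):
    cn=max(cv2.findContours(mask,0,cv2.CHAIN_APPROX_NONE)[0],key=cv2.contourArea)
    return cn, cv2.boxPoints(cv2.minAreaRect(cn))
E
python3 - <<'E'
from h import *
from bench import ctrl
c=pickle.load(open("top0.pkl","rb")); print("cam",ray(c,[0,0])[0])
g=cv2.cvtColor(c["pixels"],cv2.COLOR_BGR2GRAY)
def up(x0,y0,x1,y1,th,f=8):
    r=cv2.resize(g[y0:y1,x0:x1],None,fx=f,fy=f,interpolation=cv2.INTER_CUBIC)
    m=cv2.morphologyEx((r>th).astype(np.uint8),cv2.MORPH_OPEN,np.ones((21,21)))
    cn,q=quad(m); k=lambda p:(p+.5)/f-.5+[x0,y0]
    return k(cn[:,0].astype(float)),k(q)
cn,q=up(195,165,262,232,160); P=onz(c,q,36); print("cover",q.round(1).tolist(),P.round(1).tolist(),P.mean(0),np.linalg.norm(np.diff(P,axis=0),axis=1))
e=P-np.roll(P,1,0); print("angles",np.degrees(np.arctan2(e[:,1],e[:,0])))
cn,q=up(312,185,370,232,150); print("rest q",q.round(1).tolist())
ap=cv2.approxPolyDP(np.float32(cn),2,True)[:,0]; print("poly",ap.round(1).tolist()); print("z45",onz(c,ap,45).round(0).tolist()); print("z4",onz(c,ap,4).round(0).tolist())
for n,(u,v) in dict(vb=(276,212),jar=(274,173),loupe=(284,240),lug=(201,185)).items(): print(n,onz(c,[u,v],70 if n=='lug' else 36).round(0))
E
```

```text
cam [ 431.51867158 -127.53001067 1452.28939563]
cover [[203.6, 185.7], [246.1, 177.2], [253.3, 213.4], [210.9, 221.9]] [[570.8, 233.1, 36.0], [596.2, 100.7, 36.0], [483.2, 78.1, 36.0], [458.1, 209.7, 36.0]] [527.05587461 155.39286791  36.        ] [134.75599039 115.22931024 133.99586566]
angles [  11.72615871  -79.16070323 -168.65246502  100.80082905]
rest q [[319.8, 204.1], [355.2, 192.9], [361.6, 213.2], [326.2, 224.4]]
poly [[355.3999938964844, 193.8000030517578], [321.20001220703125, 203.8000030517578], [325.8999938964844, 222.6999969482422], [359.6000061035156, 213.8000030517578]]
z45 [[540.0, -238.0, 45.0], [510.0, -132.0, 45.0], [452.0, -147.0, 45.0], [479.0, -250.0, 45.0]]
z4 [[544.0, -242.0, 4.0], [513.0, -133.0, 4.0], [453.0, -147.0, 4.0], [480.0, -254.0, 4.0]]
vb [[487.   8.  36.]]
jar [[609.  14.  36.]]
loupe [[400. -17.  36.]]
lug [[570. 232.  70.]]
```

```bash
cat >> h.py <<'E'
from scipy.spatial.transform import Rotation as Ro
def frame(z,y):
    z=np.array(z,float)/np.linalg.norm(z);y=np.array(y,float);y-=z*(y@z);y/=np.linalg.norm(y)
    return Ro.from_matrix(np.c_[np.cross(y,z),y,z])
def inc(s,p,R):
    R0=Ro.from_rotvec(s["tool_rot"]); t=R0.inv().apply(np.array(p,float)-s["ee_pos"]); a=(R0.inv()*R).as_rotvec()
    return t.round(1).tolist(),a.round(3).tolist()
def wcam(ctrl):
    s=ctrl.observe(); c=ctrl.camera("wrist"); H=c["hand_eye"]
    T=np.eye(4);T[:3,:3]=Ro.from_rotvec(s["tool_rot"]).as_matrix();T[:3,3]=s["ee_pos"]
    c["camera_from_world"]=np.linalg.inv(T@H); c["s"]=s; return c
E
python3 - <<'E'
from h import *
from bench import ctrl
s=ctrl.observe();R=Ro.from_rotvec(s["tool_rot"]).as_matrix();print(R.round(3))
print(ctrl.camera("wrist")["hand_eye"].round(2))
a=np.radians(11.3)
for k in(1,-1):
    print(k,inc(s,[527,155,160],frame([0,0,-1],[k*np.cos(a),k*np.sin(a),0])), inc(s,[480,-185,300],frame([0,0,-1],[k*np.cos(a),k*np.sin(a),0])))
E
```

```text
[[ 0.938  0.346 -0.   ]
 [ 0.346 -0.938  0.002]
 [ 0.    -0.002 -1.   ]]
[[   0.     -0.96   -0.28   76.36]
 [   1.      0.     -0.      0.9 ]
 [   0.     -0.28    0.96 -202.78]
 [   0.      0.      0.      1.  ]]
1 ([548.0, -562.1, 24.0], [-0.001, -0.001, -1.414]) ([386.1, -259.7, -116.5], [-0.001, -0.001, -1.414])
-1 ([548.0, -562.1, 24.0], [-0.001, 0.001, 1.727]) ([386.1, -259.7, -116.5], [-0.001, 0.001, 1.727])
```

{"op": "servo_tool", "data": {"increments": [{"tx": 30,"ty": -20,"tz": -15,"az": -0.1},{"tx": 77,"ty": -52,"tz": -23,"az": -0.25},{"tx": 116,"ty": -78,"tz": -35,"az": -0.39},{"tx": 155,"ty": -104,"tz": -46,"az": -0.53},{"tx": 193,"ty": -130,"tz": -58,"az": -0.67},{"tx": 232,"ty": -156,"tz": -70,"az": -0.81},{"tx": 270,"ty": -182,"tz": -81,"az": -0.95},{"tx": 309,"ty": -208,"tz": -93,"az": -1.09},{"tx": 347,"ty": -234,"tz": -105,"az": -1.23},{"tx": 375,"ty": -250,"tz": -113,"az": -1.35},{"tx": 386,"ty": -260,"tz": -116,"az": -1.414},{"tx": 386,"ty": -260,"tz": -116,"az": -1.414},{"tx": 386,"ty": -260,"tz": -116,"az": -1.414}]}}

```text
schema error: expected keys tx, ty, tz, ax, ay, az
```

Run:
```python
from h import *
from bench import ctrl
c=wcam(ctrl); cv2.imwrite("pics/w1.png",c["pixels"]); pickle.dump(c,open("w1.pkl","wb")); s=c["s"]; print(s["t"],s["ee_pos"],s["joint_pos"])
print("edge pred",proj(c,[[540,-238,45],[510,-132,45]]))
a=np.radians(11.3)
print(inc(s,[505,155,160],frame([0,0,-1],[np.cos(a),np.sin(a),0])))
```

```text
0.15 [ 207.73746521 -562.27094082  183.10287522] [-1.33210151e+00  3.59344146e-01  1.51117627e+00  1.80037116e-05
  1.27248965e+00 -1.15067343e-01]
edge pred [[  77.99186539 -352.693685  ]
 [ -66.5367934  -368.73679917]]
([527.3, -569.8, 24.0], [-0.001, -0.001, -1.414])
```

View pics/w1.png

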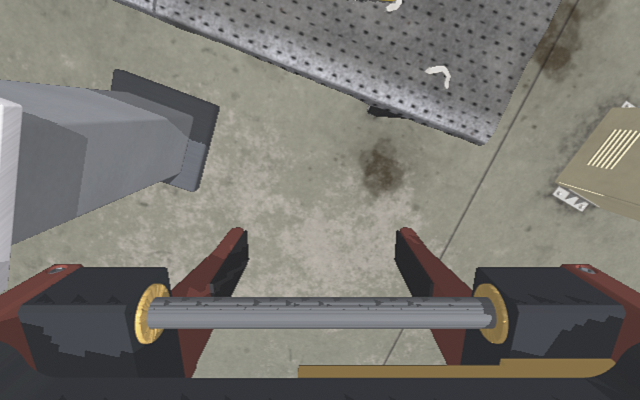

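The arm did not move, because the tool needs all six keys. The picture only shows floor and the bench edge. Resending.

{"op": "servo_tool", "data": {"increments": [{"tx": 30,"ty": -20,"tz": -15,"ax": 0,"ay": 0,"az": -0.1},{"tx": 77,"ty": -52,"tz": -23,"ax": 0,"ay": 0,"az": -0.25},{"tx": 116,"ty": -78,"tz": -35,"ax": 0,"ay": 0,"az": -0.39},{"tx": 155,"ty": -104,"tz": -46,"ax": 0,"ay": 0,"az": -0.53},{"tx": 193,"ty": -130,"tz": -58,"ax": 0,"ay": 0,"az": -0.67},{"tx": 232,"ty": -156,"tz": -70,"ax": 0,"ay": 0,"az": -0.81},{"tx": 270,"ty": -182,"tz": -81,"ax": 0,"ay": 0,"az": -0.95},{"tx": 309,"ty": -208,"tz": -93,"ax": 0,"ay": 0,"az": -1.09},{"tx": 347,"ty": -234,"tz": -105,"ax": 0,"ay": 0,"az": -1.23},{"tx": 375,"ty": -250,"tz": -113,"ax": 0,"ay": 0,"az": -1.35},{"tx": 386,"ty": -260,"tz": -116,"ax": 0,"ay": 0,"az": -1.414},{"tx": 386,"ty": -260,"tz": -116,"ax": 0,"ay": 0,"az": -1.414},{"tx": 386,"ty": -260,"tz": -116,"ax": 0,"ay": 0,"az": -1.414}]}}

```text
t: 1.5
ee_pos: [479.5, -185.3, 299.5]
tool_rot: [-1.993, -2.428, 0.001]
contact_force: [-0.3, 0.1, -1.1]
width: 88.0
grasp_force: 0.0
```

Run:
```python
from h import *
from bench import ctrl
c=wcam(ctrl); cv2.imwrite("pics/w2.png",c["pixels"]); pickle.dump(c,open("w2.pkl","wb")); s=c["s"]; print(s["t"],s["ee_pos"],s["joint_pos"])
print("edge pred",proj(c,[[540,-238,45],[510,-132,45]]))
a=np.radians(11.3)
print(inc(s,[505,155,160],frame([0,0,-1],[np.cos(a),np.sin(a),0])))
```

```text
1.5 [ 479.47913286 -185.31503324  299.46676065] [-5.02805162e-01  1.44802809e-01  1.51783542e+00 -5.38548888e-04
  1.47949186e+00 -6.98740861e-01]
edge pred [[351.73212403 201.24610746]
 [348.0078847  131.71295186]]
([328.8, 91.4, 139.4], [-0.001, 0.0, -0.001])
```

View pics/w2.png

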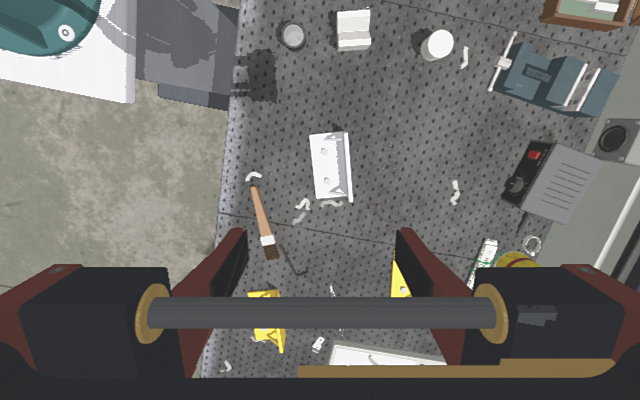

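w2 shows the rest's upright strip at (350,200)–(347,132), within about 2 px of my prediction, with its foot toward the robot and free bench on the +x side. Moving over the cover.

{"op": "servo_tool", "data": {"increments": [{"tx": 25,"ty": 9,"tz": 0,"ax": 0,"ay": 0,"az": 0},{"tx": 65,"ty": 22,"tz": 10,"ax": 0,"ay": 0,"az": 0},{"tx": 108,"ty": 38,"tz": 30,"ax": 0,"ay": 0,"az": 0},{"tx": 150,"ty": 52,"tz": 50,"ax": 0,"ay": 0,"az": 0},{"tx": 193,"ty": 67,"tz": 70,"ax": 0,"ay": 0,"az": 0},{"tx": 235,"ty": 82,"tz": 90,"ax": 0,"ay": 0,"az": 0},{"tx": 278,"ty": 97,"tz": 110,"ax": 0,"ay": 0,"az": 0},{"tx": 310,"ty": 108,"tz": 130,"ax": 0,"ay": 0,"az": 0},{"tx": 324,"ty": 113,"tz": 139,"ax": 0,"ay": 0,"az": 0},{"tx": 324,"ty": 113,"tz": 139,"ax": 0,"ay": 0,"az": 0},{"tx": 324,"ty": 113,"tz": 139,"ax": 0,"ay": 0,"az": 0}]}}

```text
t: 2.65
ee_pos: [527.5, 153.1, 161.0]
tool_rot: [1.993, 2.428, -0.001]
contact_force: [-0.8, -1.0, 0.4]
width: 87.9
grasp_force: 0.0
```

Run:
```python
from h import *
from bench import ctrl
c=wcam(ctrl); cv2.imwrite("pics/w3.png",c["pixels"]); pickle.dump(c,open("w3.pkl","wb")); s=c["s"]; print(s["t"],s["ee_pos"],s["joint_pos"])
g=cv2.cvtColor(c["pixels"],cv2.COLOR_BGR2GRAY); g[235:]=0
a=np.radians(11.3);cx=np.array([np.cos(a),np.sin(a),0]);cy=np.array([-np.sin(a),np.cos(a),0]);o=np.array([527,155,0])
print("pred cover",proj(c,[o+[0,0,36]+i*55*cx+j*65*cy for i,j in((1,1),(1,-1),(-1,-1),(-1,1))]).round(0).tolist())
print("pred rib top",proj(c,[o+[0,0,66]+i*6*cx+j*30*cy for i,j in((1,1),(1,-1),(-1,-1),(-1,1))]).round(0).tolist())
print("pred lug top",proj(c,[o+[0,0,76]+i*cx+j*cy for i,j in((60,70),)]).round(0).tolist())
```

```text
2.65 [527.47842061 153.09151505 161.0382552 ] [ 1.57317569e-01  3.08882500e-01  1.64849286e+00 -8.70230170e-04
  1.18450713e+00 -3.83667462e-02]
pred cover [[372.0, 120.0], [367.0, 232.0], [275.0, 232.0], [270.0, 120.0]]
pred rib top [[327.0, 157.0], [327.0, 213.0], [315.0, 213.0], [315.0, 157.0]]
pred lug top [[385.0, 115.0]]
```

View pics/w3.png

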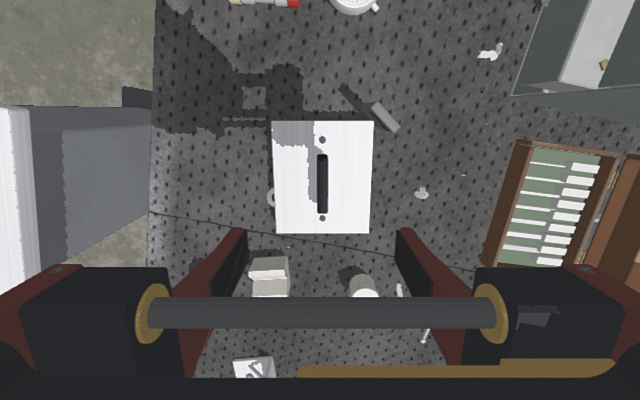

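Predictions match: the cover corners are at (273,122) and (369,233), the rib at x 317–327, and the lug near (385,117). Descending to the rib.

{"op": "servo_tool", "data": {"increments": [{"tx": 1,"ty": 0,"tz": 20,"ax": 0,"ay": 0,"az": 0},{"tx": 2,"ty": 1,"tz": 50,"ax": 0,"ay": 0,"az": 0},{"tx": 2,"ty": 1,"tz": 80,"ax": 0,"ay": 0,"az": 0},{"tx": 2,"ty": 1,"tz": 105,"ax": 0,"ay": 0,"az": 0},{"tx": 2,"ty": 1,"tz": 115,"ax": 0,"ay": 0,"az": 0},{"tx": 2,"ty": 1,"tz": 120,"ax": 0,"ay": 0,"az": 0},{"tx": 2,"ty": 1,"tz": 120,"ax": 0,"ay": 0,"az": 0}]}}

```text
t: 3.4
ee_pos: [528.5, 156.2, 41.4]
tool_rot: [1.993, 2.428, 0.001]
contact_force: [-0.2, 0.4, 1.2]
width: 87.9
grasp_force: 0.0
```

{"op": "servo_tool", "data": {"increments": [{"tx": 0,"ty": 0,"tz": 0,"ax": 0,"ay": 0,"az": 0},{"tx": 0,"ty": 0,"tz": 0,"ax": 0,"ay": 0,"az": 0},{"tx": 0,"ty": 0,"tz": 0,"ax": 0,"ay": 0,"az": 0},{"tx": 0,"ty": 0,"tz": 0,"ax": 0,"ay": 0,"az": 0},{"tx": 0,"ty": 0,"tz": 0,"ax": 0,"ay": 0,"az": 0},{"tx": 0,"ty": 0,"tz": 0,"ax": 0,"ay": 0,"az": 0},{"tx": 0,"ty": 0,"tz": 0,"ax": 0,"ay": 0,"az": 0},{"tx": 0,"ty": 0,"tz": 0,"ax": 0,"ay": 0,"az": 0}], "claw": 0}}

```text
t: 4.2
ee_pos: [527.8, 156.9, 40.7]
tool_rot: [-1.992, -2.429, 0.0]
contact_force: [-1.4, -0.1, -0.4]
width: 27.4
grasp_force: 0.0
```

{"op": "servo_tool", "data": {"increments": [{"tx": 0,"ty": 0,"tz": 0,"ax": 0,"ay": 0,"az": 0},{"tx": 0,"ty": 0,"tz": 0,"ax": 0,"ay": 0,"az": 0},{"tx": 0,"ty": 0,"tz": 0,"ax": 0,"ay": 0,"az": 0},{"tx": 0,"ty": 0,"tz": 0,"ax": 0,"ay": 0,"az": 0}]}}

```text
t: 4.6
ee_pos: [527.9, 156.8, 40.8]
tool_rot: [-1.992, -2.429, -0.0]
contact_force: [0.2, 0.2, 0.2]
width: 0.5
grasp_force: 0.0
```

{"op": "servo_tool", "data": {"increments": [{"tx": 0,"ty": 0,"tz": -10,"ax": 0,"ay": 0,"az": 0},{"tx": 0,"ty": 0,"tz": -30,"ax": 0,"ay": 0,"az": 0},{"tx": 0,"ty": 0,"tz": -60,"ax": 0,"ay": 0,"az": 0},{"tx": 0,"ty": 0,"tz": -90,"ax": 0,"ay": 0,"az": 0},{"tx": 0,"ty": 0,"tz": -120,"ax": 0,"ay": 0,"az": 0},{"tx": 0,"ty": 0,"tz": -145,"ax": 0,"ay": 0,"az": 0},{"tx": 0,"ty": 0,"tz": -160,"ax": 0,"ay": 0,"az": 0},{"tx": 0,"ty": 0,"tz": -160,"ax": 0,"ay": 0,"az": 0}]}}

```text
t: 5.4
ee_pos: [529.7, 157.2, 204.0]
tool_rot: [1.99, 2.426, 0.007]
contact_force: [0.1, -0.3, -0.3]
width: 0.2
grasp_force: 0.0
```

Run:
```python
from h import *
from bench import ctrl
s=ctrl.observe(); print(s["t"],s["ee_pos"],s["joint_pos"],s["width"],s["grasp_force"])
c=ctrl.camera("top"); pickle.dump(c,open("top1.pkl","wb"))
# cover frame in tool: tcp is h over underside, tool y = cover x
E=np.array([525.,-185,45]); n=np.array([.962,.273,0]); u=np.array([0,0,1.])
h=40.7-32
for deg,up in((0,150),(32,80),(32,6)):
    th=np.radians(deg); 
    xd=np.cos(th)*n-np.sin(th)*u     # cover x: down the slant
    zc=np.sin(th)*n+np.cos(th)*u
    # cover underside passes through edge; lower edge on table
    L=45/np.sin(np.radians(32)); low=E+L*(np.cos(np.radians(32))*n-np.sin(np.radians(32))*u)
    org=low-55*xd; tcp=org+h*zc+up*u
    if deg==0: tcp=E+40*n+[0,0,up]
    print(deg,up,tcp.round(1),frame(-zc,xd).as_rotvec().round(3),inc(s,tcp,frame(-zc,xd)))
```

```text
5.4 [529.72354395 157.17587644 203.96263605] [ 1.63330521e-01  2.69017652e-01  1.59156043e+00  1.19883886e-04
  1.27542487e+00 -3.37678885e-02] 0.2270114510944312 0.0
0 150 [ 563.5 -174.1  195. ] [1.894 2.506 0.   ] ([-331.5, -31.8, 8.8], [0.006, 0.0, -0.079])
32 80 [ 553.8 -176.8  116.5] [-1.65  -2.184  0.626] ([-332.2, -42.2, 87.2], [0.564, -0.022, -0.077])
32 6 [ 553.8 -176.8   42.5] [-1.65  -2.184  0.626] ([-332.2, -42.6, 161.2], [0.564, -0.022, -0.077])
```

The grip closed on nothing, so I'll check numerically where the cover is now.

Run:
```python
from h import *
from bench import ctrl
a=pickle.load(open("top0.pkl","rb"));b=pickle.load(open("top1.pkl","rb"))
def st(c,box):
    x0,y0,x1,y1=box; g=cv2.cvtColor(c["pixels"],cv2.COLOR_BGR2GRAY)[y0:y1,x0:x1]; cn,q=quad((g>160).astype(np.uint8)); return (q+[x0,y0]).round(1).tolist(), cv2.contourArea(cn)
for c in(a,b): print(st(c,(195,165,262,232)))
w=wcam(ctrl); pickle.dump(w,open("w4.pkl","wb")); s=w["s"]
g=cv2.cvtColor(w["pixels"],cv2.COLOR_BGR2GRAY); g[228:]=0
print("wrist", (lambda q:q.round(0).tolist())(quad((g>170).astype(np.uint8))[1]))
print("tcp px",proj(w,[s["ee_pos"]-[0,0,.1]]))
d=pickle.load(open("side0.pkl","rb")); sd=ctrl.camera("side"); 
im=np.hstack([cv2.resize(w["pixels"],(480,300)),cv2.resize(sd["pixels"][150:340,230:430],(316,300))]); cv2.imwrite("pics/m1.png",im)
```

```text
([[203.8, 185.8], [245.7, 177.5], [253.7, 217.3], [211.7, 225.7]], 1470.5)
([[209.9, 184.6], [245.7, 177.5], [253.7, 217.3], [217.9, 224.4]], 975.5)
wrist [[275.0, 223.0], [275.0, 123.0], [365.0, 123.0], [365.0, 223.0]]
tcp px [[321.11718111 219.41462309]]
```

View pics/m1.png

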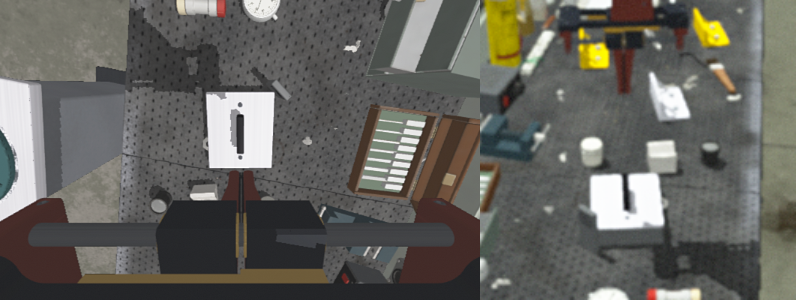

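Run:
```python
from h import *
w=pickle.load(open("w4.pkl","rb"));d=pickle.load(open("side0.pkl","rb"));t=pickle.load(open("top0.pkl","rb"));w3=pickle.load(open("w3.pkl","rb"))
tcp=w["s"]["ee_pos"]; print("tcp side",proj(d,tcp),"cover org side",proj(d,[527,155,36]),"ribtop",proj(d,[527,155,66]), "top",proj(t,[527,155,36]),proj(t,tcp))
# triangulate rib centre-top from w4 and w3 and side (pixels by eye)
def tri(obs):
    A=np.zeros((3,3));b=np.zeros(3)
    for c,uv in obs:
        C,v=ray(c,uv);v=v[0]/np.linalg.norm(v[0]);M=np.eye(3)-np.outer(v,v);A+=M;b+=M@C
    return np.linalg.solve(A,b)
print("cover mid w3",onz(w3,[[322,183]],66),onz(w3,[[373,122],[273,122],[278,233],[369,233]],36).round(0).tolist())
print("w4",onz(w,[[320,178]],66), proj(w,[[527,155,36],[527,155,66]]))
```

```text
tcp side [[321.09586913 220.08728964]] cover org side [[322.79690885 275.54706713]] ribtop [[322.65193167 266.0317656 ]] top [[228.59545752 199.50714115]] [[215.83133627 194.93340213]]
cover mid w3 [[527.39376956 157.78419073  66.        ]] [[569.0, 227.0, 36.0], [464.0, 206.0, 36.0], [489.0, 80.0, 36.0], [596.0, 102.0, 36.0]]
w4 [[527.57409001 157.66877794  66.        ]] [[319.17413476 174.84384508]
 [319.07696619 180.09102987]]
```

The fingertips appear higher than the reported TCP by about 25–30 mm in both views. I'll measure that properly.

Run:
```python
from h import *
from bench import ctrl
print(ctrl.pinch_z)
w=pickle.load(open("w4.pkl","rb")); s=w["s"];tcp=s["ee_pos"]; d=ctrl.camera("side"); p=d["pixels"].astype(int); t=pickle.load(open("top1.pkl","rb"))
for k in(0,-10,-20,-30,-40): print(k,proj(d,tcp-[0,0,k]).round(0),proj(w,tcp-[0,0,k]).round(0))
red=lambda p:((p[...,2]>p[...,1]+18)&(p[...,2]>p[...,0]+18)&(p[...,2]<170))
m=red(p); ys,xs=np.where(m[150:300,305:340]); 
for y in range(185,226,3): r=np.where(m[y,300:345])[0]; print(y,(r.min()+300,r.max()+300,len(r)) if len(r) else None)
q=w["pixels"].astype(int);m=red(q)
for y in range(212,245,3): r=np.where(m[y,290:350])[0]; print('w',y,(r.min()+290,r.max()+290) if len(r) else None, q[y,318:323].mean(0).round())
im=np.hstack([cv2.resize(w["pixels"][190:270,270:370],(500,400),interpolation=2),cv2.resize(d["pixels"][150:230,290:350],(300,400),interpolation=2)]);cv2.imwrite("pics/m2.png",im)
```

```text
-18.700000000000003
0 [[321. 220.]] [[321. 219.]]
-10 [[321. 216.]] [[321. 224.]]
-20 [[321. 213.]] [[321. 230.]]
-30 [[321. 209.]] [[321. 236.]]
-40 [[321. 205.]] [[321. 243.]]
185 (np.int64(315), np.int64(327), 13)
188 (np.int64(315), np.int64(326), 12)
191 (np.int64(316), np.int64(326), 10)
194 (np.int64(317), np.int64(326), 10)
197 (np.int64(317), np.int64(325), 8)
200 (np.int64(317), np.int64(324), 7)
203 (np.int64(317), np.int64(325), 8)
206 (np.int64(318), np.int64(325), 7)
209 (np.int64(318), np.int64(324), 4)
212 None
215 None
218 None
221 None
224 None
w 212 None [185. 178. 180.]
w 215 None [241. 239. 240.]
w 218 None [241. 239. 239.]
w 221 None [241. 239. 240.]
w 224 None [115. 114. 114.]
w 227 (np.int64(313), np.int64(331)) [94. 95. 95.]
w 230 (np.int64(306), np.int64(336)) [52. 51. 55.]
w 233 (np.int64(306), np.int64(336)) [43. 42. 46.]
w 236 (np.int64(305), np.int64(337)) [38. 37. 41.]
w 239 (np.int64(294), np.int64(337)) [48. 47. 51.]
w 242 (np.int64(305), np.int64(338)) [47. 47. 51.]
```

View pics/m2.png

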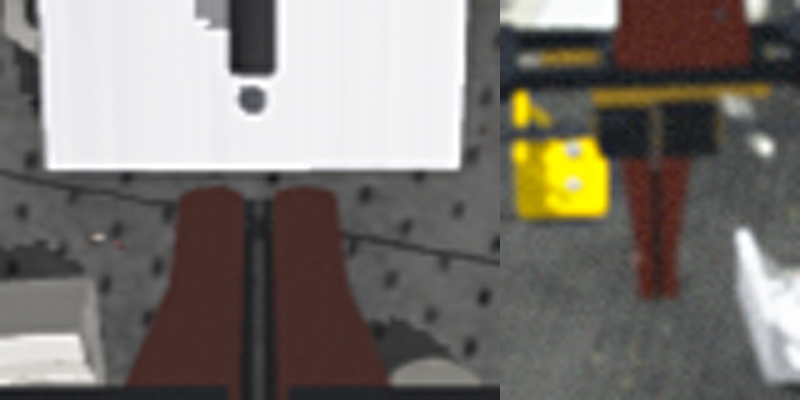

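Both views put the real fingertips about 29 mm short of the reported TCP: the side tip row is about 209 against 220 predicted, and the wrist tip edge is about 227. I'll go about 28 mm deeper, opening first and watching the force.

{"op": "servo_tool", "data": {"increments": [{"tx": 0,"ty": -2,"tz": 0,"ax": 0,"ay": 0,"az": 0},{"tx": 0,"ty": -2,"tz": 0,"ax": 0,"ay": 0,"az": 0},{"tx": 0,"ty": -2,"tz": 10,"ax": 0,"ay": 0,"az": 0},{"tx": 0,"ty": -2,"tz": 40,"ax": 0,"ay": 0,"az": 0},{"tx": 0,"ty": -2,"tz": 70,"ax": 0,"ay": 0,"az": 0},{"tx": 0,"ty": -2,"tz": 100,"ax": 0,"ay": 0,"az": 0},{"tx": 0,"ty": -2,"tz": 130,"ax": 0,"ay": 0,"az": 0},{"tx": 0,"ty": -2,"tz": 155,"ax": 0,"ay": 0,"az": 0},{"tx": 0,"ty": -2,"tz": 170,"ax": 0,"ay": 0,"az": 0},{"tx": 0,"ty": -2,"tz": 178,"ax": 0,"ay": 0,"az": 0},{"tx": 0,"ty": -2,"tz": 182,"ax": 0,"ay": 0,"az": 0},{"tx": 0,"ty": -2,"tz": 182,"ax": 0,"ay": 0,"az": 0}], "claw": 60}}

```text
t: 6.8
ee_pos: [525.8, 156.4, 18.5]
tool_rot: [-1.992, -2.429, 0.0]
contact_force: [-0.7, -0.7, 0.1]
width: 60.1
grasp_force: 0.0
```

{"op": "servo_tool", "data": {"increments": [{"tx": 0,"ty": 0,"tz": 2,"ax": 0,"ay": 0,"az": 0},{"tx": 0,"ty": 0,"tz": 4,"ax": 0,"ay": 0,"az": 0},{"tx": 0,"ty": 0,"tz": 6,"ax": 0,"ay": 0,"az": 0},{"tx": 0,"ty": 0,"tz": 7,"ax": 0,"ay": 0,"az": 0},{"tx": 0,"ty": 0,"tz": 8,"ax": 0,"ay": 0,"az": 0},{"tx": 0,"ty": 0,"tz": 8,"ax": 0,"ay": 0,"az": 0}]}}

```text
t: 7.4
ee_pos: [525.8, 156.4, 10.7]
tool_rot: [-1.992, -2.429, -0.0]
contact_force: [0.1, 0.4, 0.3]
width: 60.1
grasp_force: 0.0
```

{"op": "servo_tool", "data": {"increments": [{"tx": 0,"ty": 1,"tz": 0,"ax": 0,"ay": 0,"az": 0},{"tx": 0,"ty": 1,"tz": 0,"ax": 0,"ay": 0,"az": 0},{"tx": 0,"ty": 1,"tz": 0,"ax": 0,"ay": 0,"az": 0},{"tx": 0,"ty": 1,"tz": 0,"ax": 0,"ay": 0,"az": 0},{"tx": 0,"ty": 1,"tz": 0,"ax": 0,"ay": 0,"az": 0},{"tx": 0,"ty": 1,"tz": 0,"ax": 0,"ay": 0,"az": 0},{"tx": 0,"ty": 1,"tz": 0,"ax": 0,"ay": 0,"az": 0},{"tx": 0,"ty": 1,"tz": 0,"ax": 0,"ay": 0,"az": 0},{"tx": 0,"ty": 1,"tz": 0,"ax": 0,"ay": 0,"az": 0}], "claw": 0}}

```text
t: 8.3
ee_pos: [526.9, 156.6, 10.8]
tool_rot: [-1.992, -2.429, -0.0]
contact_force: [-1.1, -0.4, 0.1]
width: 11.8
grasp_force: 30.0
```

Gripped (11.8 mm, 30 N). Lifting, then planning the placing from the measured grasp (TCP reading 21.2 mm under the cover's underside).

{"op": "servo_tool", "data": {"increments": [{"tx": 0,"ty": 0,"tz": -4,"ax": 0,"ay": 0,"az": 0},{"tx": 0,"ty": 0,"tz": -15,"ax": 0,"ay": 0,"az": 0},{"tx": 0,"ty": 0,"tz": -35,"ax": 0,"ay": 0,"az": 0},{"tx": 0,"ty": 0,"tz": -60,"ax": 0,"ay": 0,"az": 0},{"tx": 0,"ty": 0,"tz": -90,"ax": 0,"ay": 0,"az": 0},{"tx": 0,"ty": 0,"tz": -115,"ax": 0,"ay": 0,"az": 0},{"tx": 0,"ty": 0,"tz": -130,"ax": 0,"ay": 0,"az": 0},{"tx": 0,"ty": 0,"tz": -130,"ax": 0,"ay": 0,"az": 0}]}}

```text
t: 9.1
ee_pos: [528.9, 157.0, 143.9]
tool_rot: [1.99, 2.426, 0.007]
contact_force: [1.2, 0.5, -1.3]
width: 11.7
grasp_force: 30.0
```

```bash
cat > plan.py <<'E'
from h import *
from bench import ctrl
s=ctrl.observe(); print(s["t"],s["ee_pos"],s["joint_pos"].round(2),s["width"],s["grasp_force"])
E=np.array([525.,-185,45]); n=np.array([.962,.273,0]); u=np.array([0,0,1.]); h=-21.2; T=np.radians(32)
def tgt(out,up,deg=32):
    th=np.radians(deg); xd=np.cos(th)*n-np.sin(th)*u; zc=np.sin(th)*n+np.cos(th)*u
    low=E+45/np.sin(T)*(np.cos(T)*n-np.sin(T)*u)
    return low-55*xd+h*zc+out*n+up*u, frame(-zc,xd)
if __name__=="__main__":
    for o,up in((15,100),(3,25),(1,2)):
        p,R=tgt(o,up); print(o,up,p.round(1),inc(s,p,R))
E
python3 plan.py
```

```text
9.1 [528.88486922 157.03368003 143.9291692 ] [ 0.16  0.33  1.67  0.    1.14 -0.03] 11.714789005901281 29.999684393405914
15 100 [ 553.  -177.   111.2] ([-332.3, -41.9, 32.5], [0.564, -0.022, -0.077])
3 25 [ 541.5 -180.3   36.2] ([-333.3, -54.3, 107.5], [0.564, -0.022, -0.077])
1 2 [ 539.6 -180.9   13.2] ([-333.4, -56.4, 130.5], [0.564, -0.022, -0.077])
```

{"op": "servo_tool", "data": {"increments": [{"tx": -15,"ty": -2,"tz": 0,"ax": 0,"ay": 0,"az": 0},{"tx": -40,"ty": -5,"tz": 0,"ax": 0.02,"ay": 0,"az": 0},{"tx": -70,"ty": -9,"tz": 2,"ax": 0.05,"ay": 0,"az": -0.01},{"tx": -100,"ty": -13,"tz": 4,"ax": 0.1,"ay": 0,"az": -0.02},{"tx": -130,"ty": -16,"tz": 7,"ax": 0.16,"ay": -0.01,"az": -0.03},{"tx": -160,"ty": -20,"tz": 10,"ax": 0.22,"ay": -0.01,"az": -0.04},{"tx": -190,"ty": -24,"tz": 14,"ax": 0.28,"ay": -0.01,"az": -0.05},{"tx": -220,"ty": -28,"tz": 18,"ax": 0.34,"ay": -0.02,"az": -0.06},{"tx": -250,"ty": -32,"tz": 22,"ax": 0.4,"ay": -0.02,"az": -0.07},{"tx": -280,"ty": -36,"tz": 26,"ax": 0.46,"ay": -0.022,"az": -0.075},{"tx": -305,"ty": -39,"tz": 29,"ax": 0.52,"ay": -0.022,"az": -0.077},{"tx": -323,"ty": -41,"tz": 32,"ax": 0.55,"ay": -0.022,"az": -0.077},{"tx": -332,"ty": -42,"tz": 32,"ax": 0.564,"ay": -0.022,"az": -0.077},{"tx": -332,"ty": -42,"tz": 32,"ax": 0.564,"ay": -0.022,"az": -0.077},{"tx": -332,"ty": -42,"tz": 32,"ax": 0.564,"ay": -0.022,"az": -0.077}]}}

```text
t: 10.6
ee_pos: [550.1, -176.7, 108.5]
tool_rot: [-1.647, -2.179, 0.63]
contact_force: [0.1, -0.4, -1.6]
width: 12.2
grasp_force: 30.0
```

```bash
cat >> plan.py <<'E'
    c=ctrl.camera("side"); pickle.dump(c,open("side1.pkl","wb")); t=ctrl.camera("top"); pickle.dump(t,open("top2.pkl","wb"))
    # where the plate should be now
    R=Ro.from_rotvec(s["tool_rot"]).as_matrix(); o=s["ee_pos"]-h*(-R[:,2]); x=R[:,1]; z=-R[:,2]; y=np.cross(z,x)
    P=[o+i*55*x+j*65*y+4*z for i,j in((1,1),(1,-1),(-1,-1),(-1,1))]
    for k in(c,t): 
        q=proj(k,P); print("pred",q.round(1).tolist()); x0,y0=(q.min(0)-15).astype(int);x1,y1=(q.max(0)+15).astype(int)
        g=cv2.cvtColor(k["pixels"],cv2.COLOR_BGR2GRAY)[y0:y1,x0:x1]; cn,b=quad((g>150).astype(np.uint8)); print("seen",(b+[x0,y0]).round(1).tolist())
E
python3 plan.py
```

```text
10.6 [ 550.06357668 -176.74076235  108.4865022 ] [-0.24  0.73  1.21 -0.27  1.71 -0.48] 12.207182129691013 29.99974250793457
15 100 [ 553.  -177.   111.2] ([-1.1, 0.9, -3.7], [-0.006, -0.002, 0.0])
3 25 [ 541.5 -180.3   36.2] ([-1.2, 30.9, 66.0], [-0.006, -0.002, 0.0])
1 2 [ 539.6 -180.9   13.2] ([-1.3, 41.5, 86.5], [-0.006, -0.002, 0.0])
pred [[314.7, 201.3], [310.4, 180.5], [339.9, 161.7], [346.6, 181.2]]
seen [[295.0, 146.0], [346.0, 146.0], [346.0, 201.0], [295.0, 201.0]]
pred [[309.3, 176.1], [351.3, 163.9], [362.1, 192.2], [318.1, 205.0]]
seen [[309.3, 178.3], [352.2, 162.8], [369.4, 210.2], [326.6, 225.8]]
```

{"op": "servo_tool", "data": {"increments": [{"tx": -1,"ty": 5,"tz": 10,"ax": -0.006,"ay": 0,"az": 0},{"tx": -1,"ty": 13,"tz": 28,"ax": -0.006,"ay": 0,"az": 0},{"tx": -1,"ty": 22,"tz": 47,"ax": -0.006,"ay": 0,"az": 0},{"tx": -1,"ty": 28,"tz": 60,"ax": -0.006,"ay": 0,"az": 0},{"tx": -1,"ty": 31,"tz": 66,"ax": -0.006,"ay": 0,"az": 0},{"tx": -1,"ty": 34,"tz": 72,"ax": -0.006,"ay": 0,"az": 0},{"tx": -1,"ty": 37,"tz": 77,"ax": -0.006,"ay": 0,"az": 0},{"tx": -1,"ty": 39,"tz": 81,"ax": -0.006,"ay": 0,"az": 0},{"tx": -1,"ty": 40,"tz": 84,"ax": -0.006,"ay": 0,"az": 0},{"tx": -1,"ty": 40,"tz": 84,"ax": -0.006,"ay": 0,"az": 0}]}}

```text
t: 11.7
ee_pos: [540.1, -181.1, 16.2]
tool_rot: [-1.65, -2.183, 0.625]
contact_force: [-0.1, 0.3, -1.6]
width: 11.7
grasp_force: 30.0
```

```bash
python3 plan.py; python3 -c "
from bench import ctrl;print(ctrl.observe()['contact_force'])"
```

```text
11.7 [ 540.09384065 -181.11765461   16.19112137] [-0.25  0.81  1.29 -0.27  1.54 -0.45] 11.68050297439003 29.99987930059433
15 100 [ 553.  -177.   111.2] ([0.4, -38.8, -87.7], [-0.0, -0.001, -0.0])
3 25 [ 541.5 -180.3   36.2] ([0.4, -9.3, -17.8], [-0.0, -0.001, -0.0])
1 2 [ 539.6 -180.9   13.2] ([0.4, 1.2, 2.8], [-0.0, -0.001, -0.0])
pred [[318.9, 227.2], [314.4, 205.3], [343.1, 187.5], [349.8, 208.4]]
seen [[309.5, 198.5], [350.3, 184.9], [363.2, 223.6], [322.4, 237.2]]
pred [[311.4, 182.6], [350.7, 171.2], [360.8, 198.0], [319.7, 210.0]]
seen [[311.9, 183.7], [352.4, 170.2], [366.2, 211.6], [325.7, 225.1]]
[ 0.29107733 -0.43427932 -0.45750449]
```

{"op": "servo_tool", "data": {"increments": [{"tx": 0,"ty": 0.5,"tz": 0.9,"ax": 0,"ay": 0,"az": 0},{"tx": 0,"ty": 1,"tz": 1.7,"ax": 0,"ay": 0,"az": 0},{"tx": 0,"ty": 1.5,"tz": 2.5,"ax": 0,"ay": 0,"az": 0},{"tx": 0,"ty": 2,"tz": 3.3,"ax": 0,"ay": 0,"az": 0},{"tx": 0,"ty": 2,"tz": 3.3,"ax": 0,"ay": 0,"az": 0}]}}

```text
t: 12.3
ee_pos: [540.1, -181.1, 12.4]
tool_rot: [-1.65, -2.183, 0.626]
contact_force: [0.1, -0.2, -1.7]
width: 11.6
grasp_force: 30.0
```

{"op": "servo_tool", "data": {"increments": [{"tx": 0,"ty": 0.5,"tz": 0.9,"ax": 0,"ay": 0,"az": 0},{"tx": 0,"ty": 1,"tz": 1.7,"ax": 0,"ay": 0,"az": 0},{"tx": 0,"ty": 1,"tz": 1.7,"ax": 0,"ay": 0,"az": 0},{"tx": 0,"ty": 1,"tz": 1.7,"ax": 0,"ay": 0,"az": 0}]}}

```text
t: 12.7
ee_pos: [540.1, -181.2, 11.0]
tool_rot: [-1.651, -2.183, 0.626]
contact_force: [-0.6, -0.5, 3.0]
width: 11.7
grasp_force: 30.0
```

The lower edge has touched the worktop (about 5 N, vertical). Releasing and backing out along the tool axis.

{"op": "servo_tool", "data": {"increments": [{"tx": 0,"ty": 0,"tz": 0,"ax": 0,"ay": 0,"az": 0},{"tx": 0,"ty": 0,"tz": 0,"ax": 0,"ay": 0,"az": 0},{"tx": 0,"ty": 0,"tz": 0,"ax": 0,"ay": 0,"az": 0},{"tx": 0,"ty": 0,"tz": 0,"ax": 0,"ay": 0,"az": 0},{"tx": 0,"ty": 0,"tz": 0,"ax": 0,"ay": 0,"az": 0}], "claw": 45}}

```text
t: 13.2
ee_pos: [540.1, -181.1, 10.5]
tool_rot: [-1.65, -2.183, 0.625]
contact_force: [-0.4, -0.3, 0.1]
width: 44.6
grasp_force: 0.0
```

{"op": "servo_tool", "data": {"increments": [{"tx": 0,"ty": 0,"tz": -5,"ax": 0,"ay": 0,"az": 0},{"tx": 0,"ty": 0,"tz": -15,"ax": 0,"ay": 0,"az": 0},{"tx": 0,"ty": 0,"tz": -30,"ax": 0,"ay": 0,"az": 0},{"tx": 0,"ty": 0,"tz": -50,"ax": 0,"ay": 0,"az": 0},{"tx": 0,"ty": 0,"tz": -80,"ax": 0,"ay": 0,"az": 0},{"tx": 0,"ty": 0,"tz": -110,"ax": 0,"ay": 0,"az": 0},{"tx": 0,"ty": 0,"tz": -120,"ax": 0,"ay": 0,"az": 0},{"tx": 0,"ty": 0,"tz": -120,"ax": 0,"ay": 0,"az": 0}]}}

```text
t: 14.0
ee_pos: [603.1, -163.9, 113.7]
tool_rot: [-1.653, -2.186, 0.624]
contact_force: [0.1, -0.7, 0.4]
width: 44.9
grasp_force: 0.0
```

Run:
```python
from h import *
from bench import ctrl
s=ctrl.observe(); print(s["t"],s["ee_pos"],s["joint_pos"].round(2),s["width"])
c=ctrl.camera("side"); pickle.dump(c,open("side2.pkl","wb")); t=ctrl.camera("top"); pickle.dump(t,open("top3.pkl","wb"))
E=np.array([525.,-185,45]); n=np.array([.962,.273,0]);y=np.array([-.273,.962,0]);T=np.radians(32)
zc=np.sin(T)*n+[0,0,np.cos(T)]; xd=np.cos(T)*n-[0,0,np.sin(T)]; low=E+84.9*xd
print("side low corners pred",proj(c,[low+65*y,low-65*y]).round(1).tolist(),"up",proj(c,[low-110*xd+65*y+4*zc,low-110*xd-65*y+4*zc]).round(1).tolist())
print("top pred",proj(t,[low+65*y,low-65*y,low-110*xd+65*y+4*zc,low-110*xd-65*y+4*zc]).round(1).tolist())
im=np.hstack([cv2.resize(t["pixels"][150:250,180:380],(500,250),interpolation=2)[:, :], cv2.resize(c["pixels"][180:260,290:390],(300,250),interpolation=2)]);cv2.imwrite("pics/m3.png",im)
```

```text
14.0 [ 603.1102075  -163.85094673  113.72255271] [-0.21  0.79  1.06 -0.26  1.79 -0.48] 44.87934081745938
side low corners pred [[320.1, 229.6], [315.5, 207.5]] up [[350.3, 209.9], [343.5, 188.9]]
top pred [[311.6, 184.0], [350.7, 172.6], [319.7, 210.6], [360.6, 198.6]]
```

View pics/m3.png

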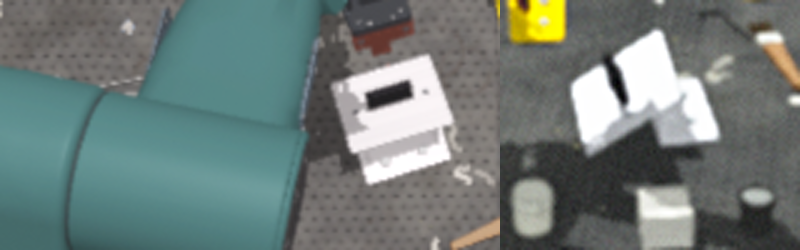

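The cover leans on the rest: in the side crop its lower near corner is at about (319,230) and its upper one at about (350,212), as planned. The gripper is clear. Next, hover over the lug with the closing axis along the tote's diagonal.

Run:
```python
from h import *
from bench import ctrl
s=ctrl.observe(); R0=Ro.from_rotvec(s["tool_rot"])
R=frame([0,0,-1],[np.cos(np.radians(56.3)),np.sin(np.radians(56.3)),0])
for p in([600,-100,200],[572,236,160]): print(inc(s,p,R))
# smooth path in the current tool frame
P0=s["ee_pos"]; W=[np.array(q,float) for q in(P0,[600,-100,200],[572,236,160])]
rv=(R0.inv()*R).as_rotvec()
for k in range(1,16):
    f=k/15; d=(W[1]-P0)*min(1,f*4) + (W[2]-W[1])*max(0,(f-.25)/.75)
    print(R0.inv().apply(d).round(0).tolist(),(rv*f).round(3).tolist())
```

```text
([61.6, -32.6, -83.8], [-0.535, -0.198, -0.687])
([392.4, 43.6, -84.0], [-0.535, -0.198, -0.687])
[16.0, -9.0, -22.0] [-0.036, -0.013, -0.046]
[33.0, -17.0, -45.0] [-0.071, -0.026, -0.092]
[49.0, -26.0, -67.0] [-0.107, -0.04, -0.137]
[69.0, -31.0, -84.0] [-0.143, -0.053, -0.183]
[98.0, -24.0, -84.0] [-0.178, -0.066, -0.229]
[128.0, -17.0, -84.0] [-0.214, -0.079, -0.275]
[157.0, -11.0, -84.0] [-0.25, -0.093, -0.321]
[187.0, -4.0, -84.0] [-0.286, -0.106, -0.367]
[216.0, 3.0, -84.0] [-0.321, -0.119, -0.412]
[245.0, 10.0, -84.0] [-0.357, -0.132, -0.458]
[275.0, 17.0, -84.0] [-0.393, -0.146, -0.504]
[304.0, 23.0, -84.0] [-0.428, -0.159, -0.55]
[334.0, 30.0, -84.0] [-0.464, -0.172, -0.596]
[363.0, 37.0, -84.0] [-0.5, -0.185, -0.642]
[392.0, 44.0, -84.0] [-0.535, -0.198, -0.687]
```

{"op": "servo_tool", "data": {"increments": [{"tx": 10,"ty": -9,"tz": -22,"ax": -0.036,"ay": -0.013,"az": -0.046},{"tx": 30,"ty": -17,"tz": -45,"ax": -0.071,"ay": -0.026,"az": -0.092},{"tx": 49,"ty": -26,"tz": -67,"ax": -0.107,"ay": -0.04,"az": -0.137},{"tx": 69,"ty": -31,"tz": -84,"ax": -0.143,"ay": -0.053,"az": -0.183},{"tx": 98,"ty": -24,"tz": -84,"ax": -0.178,"ay": -0.066,"az": -0.229},{"tx": 128,"ty": -17,"tz": -84,"ax": -0.214,"ay": -0.079,"az": -0.275},{"tx": 157,"ty": -11,"tz": -84,"ax": -0.25,"ay": -0.093,"az": -0.321},{"tx": 187,"ty": -4,"tz": -84,"ax": -0.286,"ay": -0.106,"az": -0.367},{"tx": 216,"ty": 3,"tz": -84,"ax": -0.321,"ay": -0.119,"az": -0.412},{"tx": 245,"ty": 10,"tz": -84,"ax": -0.357,"ay": -0.132,"az": -0.458},{"tx": 275,"ty": 17,"tz": -84,"ax": -0.393,"ay": -0.146,"az": -0.504},{"tx": 304,"ty": 23,"tz": -84,"ax": -0.428,"ay": -0.159,"az": -0.55},{"tx": 334,"ty": 30,"tz": -84,"ax": -0.464,"ay": -0.172,"az": -0.596},{"tx": 363,"ty": 37,"tz": -84,"ax": -0.5,"ay": -0.185,"az": -0.642},{"tx": 385,"ty": 42,"tz": -84,"ax": -0.525,"ay": -0.194,"az": -0.674},{"tx": 392,"ty": 44,"tz": -84,"ax": -0.535,"ay": -0.198,"az": -0.687},{"tx": 392,"ty": 44,"tz": -84,"ax": -0.535,"ay": -0.198,"az": -0.687},{"tx": 392,"ty": 44,"tz": -84,"ax": -0.535,"ay": -0.198,"az": -0.687}]}}

```text
t: 15.9
ee_pos: [573.0, 234.5, 159.9]
tool_rot: [-0.913, -3.006, 0.002]
contact_force: [0.2, 0.1, -0.5]
width: 45.0
grasp_force: 0.0
```

Run:
```python
from h import *
from bench import ctrl
w=wcam(ctrl); pickle.dump(w,open("w5.pkl","wb")); s=w["s"]; print(s["t"],s["ee_pos"],s["joint_pos"].round(2),s["width"])
a=np.radians(11.3);cx=np.array([np.cos(a),np.sin(a),0]);cy=np.array([-np.sin(a),np.cos(a),0]);o=np.array([527,156,0])
P=lambda x,y,z:o+x*cx+y*cy+[0,0,z]
print("lug top pred",proj(w,[P(60,70,76),P(72,58,76),P(48,82,76)]).round(0).tolist(),"rim corners",proj(w,[P(55,65,32),P(55,-65,32),P(-55,-65,32),P(-55,65,32)]).round(0).tolist())
g=cv2.cvtColor(w["pixels"],cv2.COLOR_BGR2GRAY); u,v=proj(w,P(60,70,76))[0].round().astype(int)
print(u,v); 
print(cv2.resize(g[v-28:v+29,u-32:u+33],None,fx=.5,fy=.5,interpolation=cv2.INTER_AREA))
```

```text
15.9 [572.95332427 234.46784062 159.85639825] [ 0.28  0.41  1.5  -0.    1.24 -0.7 ] 44.97692895585681
lug top pred [[323.0, 189.0], [323.0, 205.0], [323.0, 172.0]] rim corners [[317.0, 179.0], [242.0, 252.0], [170.0, 191.0], [244.0, 108.0]]
323 189
[[200 186 184 116 107 108  99 100  92  69  82 133 105  95 101 103 102 134
  151 156 151 151 155 159 156 151 152 139  95 117 150 155]
 [251 183 187 184 116 107 108 103  98  98  93  97  95 103 111 110 108 128
  151 156 160 157 157 161 158 149 141 107  96 138 149 147]
 [249 248 168 192 186 117 107 108  97  92  90  90  91 104 110 110 108 129
  153 154 160 159 160 157 151 146 148 143 145 157 156 150]
 [247 249 244 198 215 188 120 107 108  97  89  91  89 104 110 110 109 123
  155 154 156 160 161 157 152 153 146 149 161 160 152 145]
 [247 248 248 230 219 216 193 122 106 110  98  85  83 102 110 110 109 120
  152 151 156 142 108 120 146 154 149 154 162 160 144 140]
 [248 245 225 219 221 221 215 197 123 107 109  94  86 104 109 109 109 115
  148 153 155 115 103 136 144 147 148 156 164 157 140 142]
 [241 221 219 220 221 219 144 175 199 125 106 110  99
[... 2173 characters left out ...]
4 143 141 145 144 144 141 145 155]
 [140 143 146 141 118 126 141 139 146 150 140 147 150 144 135 138 142 139
  138 133 142 138 109  99 136 142 143 142 137 137 142 145]
 [148 148 148 138 147 147 143 145 149 147 121 106 129 137 134 140 140 140
  140 139 148 129  82 111 150 149 141 147 141 138 142 141]
 [123 148 154 143 142 149 146 148 140 139 108 108 139 137 144 146 145 149
  147 139 142 137 137 144 147 143 138 144 132 124 137 139]
 [128 144 146 149 145 146 142 141 141 138 135 136 145 143 146 146 140 141
  141 140 142 143 139 145 142 142 140 131  91  99 134 136]
 [137 141 138 140 142 132 128 135 141 133 132 132 142 148 149 135  96  78
  126 141 144 140 137 146 146 144 146 133 126 137 136 134]]
```

Run:
```python
from h import *
w=pickle.load(open("w5.pkl","rb")); s=w["s"]
L=onz(w,[[322.3,190.5]],76)[0]; print(L, onz(w,[[317.7,190],[326.8,190],[322,174.5],[322,206.7]],76).round(1).tolist())
R=Ro.from_rotvec(s["tool_rot"]); print(R.as_matrix().round(3).tolist()); p=L.copy();p[2]=12; print(inc(s,p,R))
```

```text
[573.33422725 234.73604043  76.        ] [[570.3, 231.2, 76.0], [575.4, 238.8, 76.0], [559.6, 243.6, 76.0], [587.3, 225.0, 76.0]]
[[-0.831, 0.556, -0.001], [0.556, 0.831, -0.001], [-0.0, -0.001, -1.0]]
([-0.1, 0.7, 147.9], [0.0, 0.0, 0.0])
```

The lug's top is centred at (573.3, 234.7), almost exactly under the tool. Descending and gripping.

{"op": "servo_tool", "data": {"increments": [{"tx": 0,"ty": 0.5,"tz": 15,"ax": 0,"ay": 0,"az": 0},{"tx": 0,"ty": 0.7,"tz": 45,"ax": 0,"ay": 0,"az": 0},{"tx": 0,"ty": 0.7,"tz": 75,"ax": 0,"ay": 0,"az": 0},{"tx": 0,"ty": 0.7,"tz": 105,"ax": 0,"ay": 0,"az": 0},{"tx": 0,"ty": 0.7,"tz": 128,"ax": 0,"ay": 0,"az": 0},{"tx": 0,"ty": 0.7,"tz": 140,"ax": 0,"ay": 0,"az": 0},{"tx": 0,"ty": 0.7,"tz": 145,"ax": 0,"ay": 0,"az": 0},{"tx": 0,"ty": 0.7,"tz": 147,"ax": 0,"ay": 0,"az": 0},{"tx": 0,"ty": 0.7,"tz": 147,"ax": 0,"ay": 0,"az": 0}]}}

```text
t: 16.85
ee_pos: [574.6, 236.2, 14.2]
tool_rot: [0.911, 3.004, 0.001]
contact_force: [0.2, 1.5, -0.7]
width: 45.2
grasp_force: 0.0
```

{"op": "servo_tool", "data": {"increments": [{"tx": 0,"ty": 0,"tz": 0,"ax": 0,"ay": 0,"az": 0},{"tx": 0,"ty": 0,"tz": 0,"ax": 0,"ay": 0,"az": 0},{"tx": 0,"ty": 0,"tz": 0,"ax": 0,"ay": 0,"az": 0},{"tx": 0,"ty": 0,"tz": 0,"ax": 0,"ay": 0,"az": 0},{"tx": 0,"ty": 0,"tz": 0,"ax": 0,"ay": 0,"az": 0},{"tx": 0,"ty": 0,"tz": 0,"ax": 0,"ay": 0,"az": 0},{"tx": 0,"ty": 0,"tz": 0,"ax": 0,"ay": 0,"az": 0},{"tx": 0,"ty": 0,"tz": 0,"ax": 0,"ay": 0,"az": 0}], "claw": 0}}

```text
t: 17.65
ee_pos: [573.5, 236.0, 13.6]
tool_rot: [0.911, 3.006, -0.0]
contact_force: [-0.9, -0.8, 3.9]
width: 10.0
grasp_force: 30.0
```

Gripped the lug (10.0 mm, 30 N). Lifting level first.

{"op": "servo_tool", "data": {"increments": [{"tx": 0,"ty": 0,"tz": -3,"ax": 0,"ay": 0,"az": 0},{"tx": 0,"ty": 0,"tz": -8,"ax": 0,"ay": 0,"az": 0},{"tx": 0,"ty": 0,"tz": -16,"ax": 0,"ay": 0,"az": 0},{"tx": 0,"ty": 0,"tz": -28,"ax": 0,"ay": 0,"az": 0},{"tx": 0,"ty": 0,"tz": -42,"ax": 0,"ay": 0,"az": 0},{"tx": 0,"ty": 0,"tz": -58,"ax": 0,"ay": 0,"az": 0},{"tx": 0,"ty": 0,"tz": -75,"ax": 0,"ay": 0,"az": 0},{"tx": 0,"ty": 0,"tz": -92,"ax": 0,"ay": 0,"az": 0},{"tx": 0,"ty": 0,"tz": -110,"ax": 0,"ay": 0,"az": 0},{"tx": 0,"ty": 0,"tz": -128,"ax": 0,"ay": 0,"az": 0},{"tx": 0,"ty": 0,"tz": -145,"ax": 0,"ay": 0,"az": 0},{"tx": 0,"ty": 0,"tz": -160,"ax": 0,"ay": 0,"az": 0},{"tx": 0,"ty": 0,"tz": -175,"ax": 0,"ay": 0,"az": 0},{"tx": 0,"ty": 0,"tz": -190,"ax": 0,"ay": 0,"az": 0},{"tx": 0,"ty": 0,"tz": -202,"ax": 0,"ay": 0,"az": 0},{"tx": 0,"ty": 0,"tz": -210,"ax": 0,"ay": 0,"az": 0},{"tx": 0,"ty": 0,"tz": -215,"ax": 0,"ay": 0,"az": 0},{"tx": 0,"ty": 0,"tz": -215,"ax": 0,"ay": 0,"az": 0},{"tx": 0,"ty": 0,"tz": -215,"ax": 0,"ay": 0,"az": 0}]}}

```text
t: 19.55
ee_pos: [573.2, 236.1, 227.9]
tool_rot: [0.912, 3.006, -0.001]
contact_force: [-0.8, -0.5, -4.1]
width: 10.0
grasp_force: 30.0
```

```bash
cat > tote.py <<'E'
from h import *
from bench import ctrl
w=wcam(ctrl); s=w["s"]; print(s["t"],s["ee_pos"].round(1),s["joint_pos"].round(2),s["width"].round(1),s["grasp_force"],s["contact_force"].round(1))
R=Ro.from_rotvec(s["tool_rot"]).as_matrix(); z=-R[:,2]; d=R[:,1]; e=np.cross(z,d)  # d=(1,1)/r2, e=(-1,1)/r2
cx=(d-e)/2**.5; cy=(d+e)/2**.5
o=s["ee_pos"]-13.6*z-60*cx-70*cy
cor=o+3*z-52*cx-62*cy
print("tilt",np.degrees(np.arccos(z[2])),"corner",cor.round(0),"origin",o.round(0))
t=ctrl.camera("top"); sd=ctrl.camera("side"); pickle.dump((w,t,sd,o,cx,cy,z),open("tote.pkl","wb"))
for n,c in(("w",w),("t",t),("s",sd)): print(n,"floor corners",proj(c,[o+3*z+i*52*cx+j*62*cy for i,j in((-1,-1),(-1,1),(1,1),(1,-1))]).round(0).tolist())
E
python3 tote.py
```

```text
Traceback (most recent call last):
  File "tote.py", line 3, in <module>
    w=wcam(ctrl); s=w["s"]; print(s["t"],s["ee_pos"].round(1),s["joint_pos"].round(2),s["width"].round(1),s["grasp_force"],s["contact_force"].round(1))
                                                                                      ^^^^^^^^^^^^^^^^
AttributeError: 'float' object has no attribute 'round'
```

{"op": "servo_tool", "data": {"increments": [{"tx": 0,"ty": 0,"tz": 0,"ax": -0.03,"ay": 0,"az": 0},{"tx": 0,"ty": 0,"tz": 0,"ax": -0.07,"ay": 0,"az": 0},{"tx": 0,"ty": 0,"tz": 0,"ax": -0.11,"ay": 0,"az": 0},{"tx": 0,"ty": 0,"tz": 0,"ax": -0.15,"ay": 0,"az": 0},{"tx": 0,"ty": 0,"tz": 0,"ax": -0.19,"ay": 0,"az": 0},{"tx": 0,"ty": 0,"tz": 0,"ax": -0.23,"ay": 0,"az": 0},{"tx": 0,"ty": 0,"tz": 0,"ax": -0.27,"ay": 0,"az": 0},{"tx": 0,"ty": 0,"tz": 0,"ax": -0.31,"ay": 0,"az": 0},{"tx": 0,"ty": 0,"tz": 0,"ax": -0.35,"ay": 0,"az": 0},{"tx": 0,"ty": 0,"tz": 0,"ax": -0.39,"ay": 0,"az": 0},{"tx": 0,"ty": 0,"tz": 0,"ax": -0.43,"ay": 0,"az": 0},{"tx": 0,"ty": 0,"tz": 0,"ax": -0.48,"ay": 0,"az": 0},{"tx": 0,"ty": 0,"tz": 0,"ax": -0.53,"ay": 0,"az": 0},{"tx": 0,"ty": 0,"tz": 0,"ax": -0.58,"ay": 0,"az": 0},{"tx": 0,"ty": 0,"tz": 0,"ax": -0.63,"ay": 0,"az": 0},{"tx": 0,"ty": 0,"tz": 0,"ax": -0.68,"ay": 0,"az": 0},{"tx": 0,"ty": 0,"tz": 0,"ax": -0.72,"ay": 0,"az": 0},{"tx": 0,"ty": 0,"tz": 0,"ax": -0.72,"ay": 0,"az": 0},{"tx": 0,"ty": 0,"tz": 0,"ax": -0.72,"ay": 0,"az": 0},{"tx": 0,"ty": 0,"tz": 0,"ax": -0.72,"ay": 0,"az": 0}]}}

```text
t: 21.6
ee_pos: [573.8, 236.2, 228.6]
tool_rot: [0.8, 2.644, 0.994]
contact_force: [-0.1, -0.1, -3.9]
width: 10.0
grasp_force: 30.0
```

```bash
sed -i 's/s\["width"\].round(1)/s["width"]/' tote.py
cat >> tote.py <<'E'
# rectify the tote floor from each view: 1 mm/px, rows = y from -62, columns = x from -52
for n,c in(("w",w),("t",t),("s",sd)):
    q=np.float32(proj(c,[o+3*z+i*52*cx+j*62*cy for i,j in((-1,-1),(1,-1),(1,1),(-1,1))]))
    H=cv2.getPerspectiveTransform(q,np.float32([[0,0],[104,0],[104,124],[0,124]]))
    r=cv2.warpPerspective(cv2.cvtColor(c["pixels"],cv2.COLOR_BGR2GRAY),H,(105,125),flags=cv2.INTER_AREA)
    print(n); print("\n".join("".join(" .:-=+*#%@"[min(9,int(v)//26)] for v in row) for row in cv2.resize(r,(52,36),interpolation=cv2.INTER_AREA)))
E
python3 tote.py
```

```text
21.6 [573.8 236.2 228.6] [-0.15  0.17  1.95  0.88  0.88 -1.67] 9.974620391444168 29.99941259622574 [-0.1 -0.1 -3.9]
tilt 41.21756558826593 corner [518. 126. 107.] origin [546. 182. 158.]
w floor corners [[98.0, 232.0], [198.0, 115.0], [305.0, 215.0], [203.0, 313.0]]
t floor corners [[234.0, 201.0], [193.0, 213.0], [186.0, 179.0], [229.0, 168.0]]
s floor corners [[328.0, 246.0], [337.0, 253.0], [296.0, 233.0], [291.0, 228.0]]
w
@@@@@@@@%%%@@@@@@*******************=====---::::::::
@@@%%@@@@@@@@#%@@#******************+======-::::::::
#@@@@@@@@@@@@#%@@#**###*************+=======::::::::
+%%%%@@@@@@@@@@@@@@@@@@#************+======-::::::::
*@%###%@@@%@@@@@@@@##@@#************+======-::::::::
*@@**##@@%%@@@@@@@@%%@@%************+======:::::::::
*%@%*##%@@@@@@@@@@@@%%##************+======:::::::::
*%@@%%%*%@@@@%%%##******************+=====-:::::::::
+#@@@@@%*###************************+=====::::::::::
#%@@@@@@#***************************+=====::::::::::
%@@@@@@@#***************************+====-::::::::::
%@@@@@@@#***************************+====-::::::::::
#%######%************************
[... 4358 characters left out ...]
------=++++
-----------------------------------------------=++++
-----------------------------------------------==+++
------------------------------------------------=+++
------------------------------------------------=+++
------------------------------------------------=+++
------------------------------------------------==++
-------------------------------------------------=++
-------------------------------------------------=++
-------------------------------------------------=++
-------------------------------------------------==+
-------------------------------------------------==+
--------------------------------------------------=+
--------------------------------------------------=+
```

All the bright parts sit in the corner. I'll check the count with a finer patch, and check that everything is still and the cover is in place.

Run:
```python
from h import *
from bench import ctrl
w0,t0,s0,o,cx,cy,z=pickle.load(open("tote.pkl","rb"))
w=wcam(ctrl); sd=ctrl.camera("side")
print("moved px",(cv2.absdiff(w["pixels"],w0["pixels"]).max(2)>40).sum())
s2=pickle.load(open("side2.pkl","rb")); print("cover diff",(cv2.absdiff(sd["pixels"],s2["pixels"])[185:240,300:355].max(2)>60).sum())
q=np.float32(proj(w,[o+3*z+i*52*cx+j*62*cy for i,j in((-1,-1),(1,-1),(1,1),(-1,1))]))
H=cv2.getPerspectiveTransform(q,np.float32([[15,15],[119,15],[119,139],[15,139]]))
r=cv2.warpPerspective(w["pixels"],H,(80,80)); g=cv2.cvtColor(r,cv2.COLOR_BGR2GRAY)
print("\n".join("".join(" .:-=+*#%@"[min(9,int(v)//26)] for v in row) for row in cv2.resize(g,(80,40),interpolation=cv2.INTER_AREA)))
```

```text
moved px 477
cover diff 353
+++++*#*****+===================================================================
+++++*#*****+===================================================================
+++=+*#******+==================================================================
+++==*#********#================================================================
++===*#*******%@#===============================================================
+++=+*#*******%@@+==============================================================
+++=+*#*******#@@#+===+==+======================================================
+++++*#********@@@@@@@@@@@@@@%++++++++++++*******+++++++++++++++++++++++++++++++
+++++*#********@@@@@@@@@@@@@@@@%%%%@@@@@@@@@@@@@@%******************************
+===+*#*******+%@@@@@@%#@@@@@@@@@@@@@@@@@@@@@@@@@%******************************
++=++*#*******+#@@@@@@%#@@@@@@@@@@@@@@@@@#+*%@@@@@******************************
+++++*#*******+*@@@@@@@@@@@@@@@@@@@@@@@@%#+*%@@@@@#*****************************
+++++*#*******+=#%@@@@@@@@@@@@@@@@@@@@@@@@@@@@@@@@#****##%%%%#******************
+++++*#********-+#@
[... 1467 characters left out ...]
****************************************************
----=*#*************************************************************************
----===+************************************************************************
----====************************************************************************
----====************************************************************************
----====************************************************************************
:---=====***********************************************************************
:::-=====+**********************************************************************
----====-=**********************************************************************
```

Three brackets are visible in the corner, their centres at most about 40 mm from it. A last check on stillness and the cover.

Run:
```python
from h import *
from bench import ctrl
a=wcam(ctrl)
for _ in range(4): b=wcam(ctrl)
d=cv2.absdiff(a["pixels"],b["pixels"]).max(2)>40; ys,xs=np.where(d); print(d.sum(), (xs.min(),xs.max(),ys.min(),ys.max()) if d.sum() else "", a["s"]["ee_pos"]-b["s"]["ee_pos"], np.abs(b["s"]["qvel"]).max(), b["s"]["grasp_force"])
q=proj(b,[pickle.load(open("tote.pkl","rb"))[3]]);print(q)
s2=pickle.load(open("side2.pkl","rb"));sd=ctrl.camera("side");t=ctrl.camera("top")
for c in(s2,sd):
    g=cv2.cvtColor(c["pixels"],cv2.COLOR_BGR2GRAY)[195:240,305:370]; cn,bx=quad((g>175).astype(np.uint8)); print(cv2.boundingRect(cn),cv2.contourArea(cn),cn[cn[:,0,1].argmax()],cn[cn[:,0,0].argmin()])
E=np.array([525.,-185,45]); n=np.array([.962,.273,0]);y=np.array([-.273,.962,0]);T=np.radians(32);zc=np.sin(T)*n+[0,0,np.cos(T)]; xd=np.cos(T)*n-[0,0,np.sin(T)]; low=E+84.9*xd
p=proj(t,low-55*xd+34*zc)[0].round().astype(int); print("rib top gray",cv2.cvtColor(t["pixels"],cv2.COLOR_BGR2GRAY)[p[1]-2:p[1]+3,p[0]-3:p[0]+4].tolist())
```

```text
288 (np.int64(13), np.int64(633), np.int64(16), np.int64(364)) [0.14304059 0.15403894 0.20854859] 0.0035792037832799244 29.999576210975647
[[202.46497865 222.6489252 ]]
(9, 0, 49, 33) 854.5 [[15 32]] [[ 9 11]]
(9, 0, 49, 35) 857.0 [[14 34]] [[ 9 12]]
rib top gray [[242, 239, 234, 230, 225, 212, 171], [227, 217, 191, 160, 132, 106, 77], [153, 114, 89, 70, 54, 47, 46], [66, 48, 47, 45, 42, 43, 43], [45, 43, 45, 43, 36, 33, 33]]
```

Still (only scattered pixel noise), the cover is unchanged, the tote is tilted 41° with its corner about 107 mm up. Handing in.

```bash
python3 -c "
from bench import ctrl;print(ctrl.job_done())"
```

```text
the job is handed in; nothing more can be done
None
```

I handed the job in, with no verdict returned: at my last check the cover was leaning on the rest by itself, and the tote was held still at about 41°, its low corner about 107 mm up, with all three brackets in the corner opposite the lug.

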